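# Make up the drilling kit and the drop-test kit at a stone laboratory bench

### The arm

A 6-joint arm with a two-finger parallel gripper is mounted at the origin on the work surface. World frame = base frame: x ahead of the robot, y to its left, z up, the work surface at z = 0. Lengths are in mm, angles in rad, forces in N, time in s.
With the tool pointing down it reaches from about 375 to 975 mm from the base axis. Payload 3.8 kg.
Tool frame: the origin (TCP) lies midway between the tips of the shut fingers; the grasp point (between the pads) lies 19 mm behind it; z points along the fingers, y is the line along which they close (so a half turn about z gives the same grasp; the last joint's range is limited). The gripper opens to 85 mm and grips with 20 to 120 N. Pads are 22 mm wide; open, the fingers measure 114 mm over their backs; the gripper's body (76 mm by 85 mm) begins 54 mm behind the grasp point. The pads swing forward as they close: fully open they stand 13 mm farther back than shut.
Start: joints at [-1.221, 0.264, 1.604, -0, 1.274, -0.037], TCP at [254.622, -625.128, 194.38] pointing down, gripper open.
Joint ranges: [-2.63, 2.63], [-0.94, 2.18], [0.31, 2.57], [-1.31, 4.45], [0, 2.66], [-2.55, 2.55]. Speed limits (rad/s): [2.57, 2.57, 3.14, 3.14, 3.14, 3.14].

### API

Orientations are given as a rotation vector (axis times angle).
In Python, from station import ctrl, viewer gives the robot as it stands.
- The arm moves only by the tool step_arm, never from a script. Its argument "deltas" is a list of rows, each a list of 3 entries, a list of its own where there are three numbers: the closure, from 0 (fully open) to 1 (shut), then the shift along the tool's x, y, z in mm, then the turn about the tool's z in rad. A call has 1 to 20 rows; each row is the pose to reach, as a shift and turn from the pose commanded when the call began, along the tool's axes at that moment; what a row does not reach only later rows make up. A row lasts 1/12 s, in which the tool goes at most 41.7 mm and 7.16 degrees, less where a joint would pass 70% of its speed; a pose out of reach is approached as far as the arm can. A call with a gripper value outside its range is refused whole. The fingers move at their own pace and stop on an object; "grip_force" is the grip in N (left out, the last holds). Time passes only in rows, so rows that repeat a pose let the fingers close. It gives the time, the measured TCP pose, the force, the opening and the grip force at its end, in the units of the state.
- ctrl.get_obs(): the state, without advancing time (a new reading comes with each control period).
- viewer.capture(name): name is "scene" or "top" or "wrist"; returns the picture (384x512x3 uint8, blue, green, red); there is no depth.
- viewer.camera_model(name): a dict with "mtx" (3x3 intrinsics, pixels), "T" (4x4, takes a point from camera to world coordinates). Camera axes: x right, y up, looking along -z (the intrinsics and any distortion apply to the point x, -y, -z); pixel columns grow to the right and rows downward; lengths in mm; the calibration is good to about 2 mm. A picture is of the moment at which its call begins: read the wrist's pose just before it. camera_model takes no time and is no camera call; for the wrist camera it gives the pose at the moment of the call.
- ctrl.close_job(): hands the job in; it is judged then, once.
The state is a dict: "clock": time; "qpos": joint angles; "qvel": joint speeds; "effort": joint torques, N m; "position": TCP position; "tool_rot": TCP orientation; "ft_force": force on the tool from outside, world axes, zero at the start; "wrist_torque": the same for the moment, N m; "grip_width": opening from 0.0 (shut) to 1.0 (fully open); "grip_force": force on a finger pad.
Only numpy, scipy, OpenCV 4.12 (cv2) and the standard library are available. Lean on these libraries where they do the work, as an engineer would, in place of code of your own. Each camera call takes 0.05 s, during which the arm holds its last target. There are 200 camera calls.

### The job

Make up two kits, one item to a compartment: in the two-compartment tray the drill guide plate, laid flat, and the powder jar, upright; in the three-compartment tray the stone prism, lying in the long compartment, with the dropper bottle and the beaker upright in the two short ones. The guide plate still sits on its fixture on top of the prism: lift it straight up off its two dowels and keep it level all the way to its tray. Leave the camera lens and the rough stone fragment where they are.

Things in the scene. Friction and masses are not known exactly. Their poses are not given: they have to be found in the camera images.
- tray_two: Grey shallow plastic kit tray with two compartments, fixed, 135 (x) by 170 (y) by 20 mm high. Origin: centre of the underside; z up. Floor 4 mm thick, walls 3 mm. One divider, as high as the rim, leaves two compartments, both 164 mm long in y: one 66 mm wide centred at x = -31.5 mm, one 60 mm wide centred at x = +34.5 mm.
- tray_three: Grey shallow plastic kit tray with three compartments, fixed, 135 (x) by 170 (y) by 20 mm high. Origin: centre of the underside; z up. Floor 4 mm thick, walls 3 mm, dividers as high as the rim. Long compartment 66 (x) by 164 (y) mm centred at x = -31.5 mm, y = 0; two short ones, each 60 (x) by 80 (y) mm, centred at x = +34.5 mm, y = -42 and +42 mm.
- fixture: Drilling fixture fixed to the bench: aluminium base 116 (x) by 160 (y) by 12 mm with two upright steel dowels at x = 0, y = -58 and +58 mm: 14 mm diameter up to z = 50 mm, then 10 mm up to z = 73 mm. Origin: centre of the underside; z up. Strips 4 mm high locate the foot of the prism, which lies on the base in the middle, its length along x.
- guide_plate: Steel drill guide plate, 46 (x) by 140 (y) by 8 mm thick, 0.48 kg. At its centre a round dark steel bush, 26 mm diameter, stands 40 mm above the plate: grip it there. Origin: centre of the plate's underside; z up, bush top at z = 48 mm. It starts lying on the prism, its two 11 mm holes (y = -58, +58 mm) over the 10 mm dowels, whose tips are 21 mm above its underside.
- stone_prism: Pale sandstone prism, 90 (x) by 40 (y) by 40 (z) mm, 0.32 kg. Origin: its centre. At the start it lies in the fixture under the guide plate, its two ends showing either side of the plate; when the plate is off it lifts straight out.
- dropper_bottle: Amber glass dropper bottle, upright: body 38 mm in diameter, straight up to 46 mm, narrowing to a black cap and rubber bulb, 85 mm high in all, 0.11 kg. Origin: centre of its underside; z up.
- powder_jar: Small clear plastic sample jar with a little stone powder in it and a white screw lid, upright: 38 mm in diameter up to 36 mm, then the lid, 40 mm in diameter, up to 52 mm; 0.06 kg. Closed. Origin: centre of its underside; z up.
- beaker: Small open steel beaker, upright, empty: straight-sided, 44 mm in outer diameter, walls 3 mm, 60 mm high, 0.09 kg. Origin: centre of its underside; z up.
- lens: Bystander: black camera lens standing on end, 66 mm in diameter, 68 mm high. Origin: centre of its underside. To be left alone.
- fragment: Bystander: rough dark stone fragment about 62 mm across and 37 mm high, irregular. Origin: about the centre of its underside. To be left alone.
There are look-alikes about, which are no part of the job. Leave any purple look-alike of the stone_prism alone. Leave any blue look-alike of the powder_jar alone.

How it is judged:
By the outcome, as a careful person would: the job done as asked, in the order asked, and still so for the second after the job is handed in, with the robot touching nothing.
It also fails if it takes over 120 s, if anything falls off the work surface, if the arm or the gripper's body presses on something with over 40 N, if the wrist force passes 120 N, or if a joint passes its speed limit or range.

## Working session

There is one attempt and no reset: what is moved stays moved. The work goes in short steps, Python scripts to look and compute and a tool call to move; the robot and the scene stay as the last step left them, time stands still between calls to the robot, and variables do not carry over. Pictures are saved under pics/ and viewed, at most 14 in all, crops included, and the job is handed in when it is done.

Besides the shell and the picture viewer there is one more tool, called after "Emit:" as a command line: name --argument value ..., lists and objects as JSON in quotes. step_arm: Moves the arm, as the interface text tells. Its arguments: {"type":"object","properties":{"deltas":{"type":"array"},"grip_force":{"type":"number"}},"required":["deltas"]}

```bash
mkdir -p pics; ls
cat > h.py <<'E'
import numpy as np,cv2
from station import ctrl,viewer
def cap(n,f):
    m=viewer.camera_model(n);im=np.asarray(viewer.capture(n));cv2.imwrite('pics/'+f,im);return im,m
def ray(m,u,v,z):
    K=np.array(m['mtx']);T=np.array(m['T'])
    d=m.get('dist');p=cv2.undistortPoints(np.array([[[u,v]]],float),K,None if d is None else np.array(d)).ravel()
    r=T[:3,:3]@np.array([p[0],-p[1],-1]);o=T[:3,3];return o+r*(z-o[2])/r[2]
def proj(m,P):
    T=np.array(m['T']);q=(np.atleast_2d(P)-T[:3,3])@T[:3,:3];q=q*[1,-1,-1]
    d=m.get('dist');return cv2.projectPoints(q,np.zeros(3),np.zeros(3),np.array(m['mtx']),None if d is None else np.array(d))[0][:,0]
E
python3 - <<'E'
from h import *
np.set_printoptions(precision=3,suppress=True)
for n in('top','scene'):
    im,m=cap(n,n+'0.png');print(n,m)
    cv2.imwrite('pics/'+n+'0b.png',cv2.resize(im,(800,600),interpolation=cv2.INTER_CUBIC))
print(ctrl.get_obs())
E
```

```text
pics
top {'mtx': array([[354.191,   0.   , 250.052],
       [  0.   , 354.191, 198.476],
       [  0.   ,   0.   ,   1.   ]]), 'T': array([[   0.01 ,    0.998,   -0.06 ,  456.035],
       [  -1.   ,    0.009,   -0.019,  -84.476],
       [  -0.019,    0.06 ,    0.998, 1119.693],
       [   0.   ,    0.   ,    0.   ,    1.   ]])}
scene {'mtx': array([[435.517,   0.   , 251.609],
       [  0.   , 435.517, 188.154],
       [  0.   ,   0.   ,   1.   ]]), 'T': array([[  -0.225,   -0.611,    0.759, 1423.702],
       [   0.974,   -0.124,    0.189,  158.23 ],
       [  -0.021,    0.782,    0.623,  811.838],
       [   0.   ,    0.   ,    0.   ,    1.   ]])}
{'clock': 0.1, 'qpos': array([-1.221,  0.265,  1.605, -0.   ,  1.274, -0.037]), 'qvel': array([ 0.002, -0.001, -0.005, -0.001, -0.   ,  0.001]), 'effort': array([  0.   , -51.671, -36.859,  -0.   ,   0.006,   0.   ]), 'position': array([ 254.355, -624.431,  193.165]), 'tool_rot': array([-3.081, -0.603,  0.001]), 'ft_force': array([0.379, 0.543, 0.603]), 'wrist_torque': array([0.008, 0.01 , 0.001]), 'grip_force': 0.0, 'grip_width': 1.0016086344479533}
```

View pics/top0b.png

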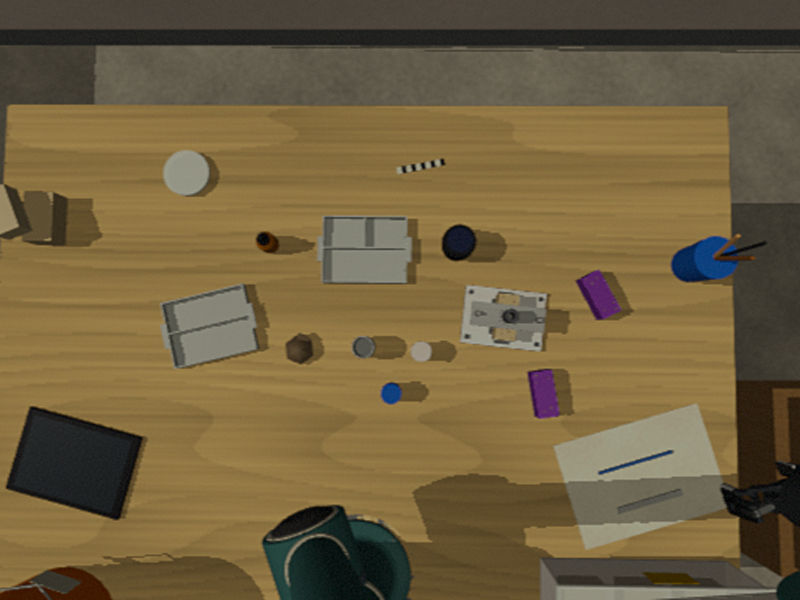

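View pics/scene0b.png

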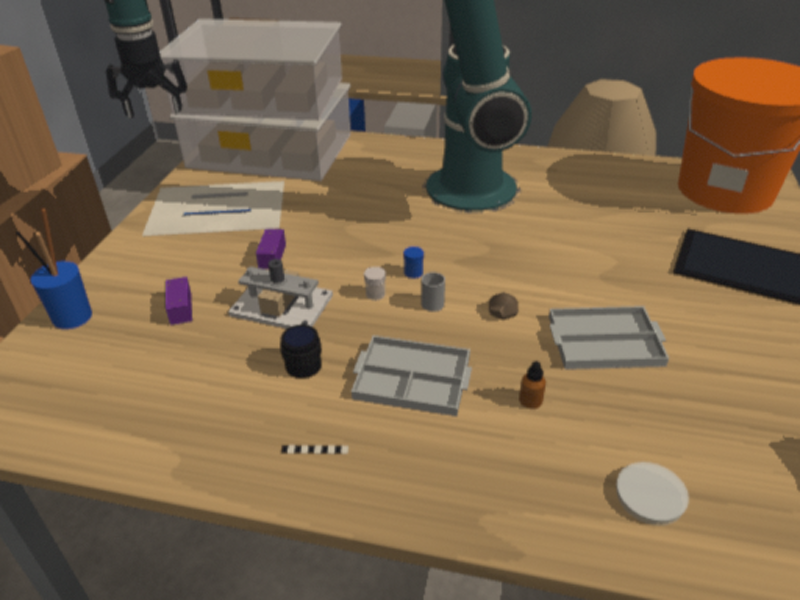

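The top view shows tray_three at about (367,250), tray_two at (210,326) and the fixture with plate and bush at (508,317). It also shows the bottle (265,241), beaker (363,347), white jar (421,352), blue look-alike jar (391,393), purple prisms (598,295) and (543,393), lens (459,242) and fragment (300,348). I'll zoom in on it for accuracy.

Run:
```python
from h import *
np.set_printoptions(precision=1,suppress=True)
im=cv2.imread('pics/top0.png');m=viewer.camera_model('top')
cv2.imwrite('pics/topc.png',cv2.resize(im[132:242,96:362],None,fx=3,fy=3,interpolation=cv2.INTER_CUBIC))
s=512/800
for n,u,v,z in[('t3',367,250,20),('t2',210,326,20),('bush',509,316,101),('dowA',480,313,73),('dowB',540,320,73),('bottle',265,240,80),('beaker',363,347,60),('jar',421,352,52),('bluejar',391,393,52),('lens',459,242,68),('frag',300,348,37)]:
    print(n,ray(m,u*s,v*s,z))
print({k:np.array(v).round(3).tolist() for k,v in viewer.camera_model('wrist').items()})
```

```text
t3 [642.4 -14.3  20. ]
t2 [487.  298.1  20. ]
bush [ 508.2 -281.9  101. ]
dowA [ 514.8 -232.8   73. ]
dowB [ 502.6 -345.5   73. ]
bottle [650.1 176.6  80. ]
beaker [448.5 -11.5  60. ]
jar [ 439.9 -122.7   52. ]
bluejar [361.  -65.8  52. ]
lens [ 650.9 -193.4   68. ]
frag [445.1 113.6  37. ]
{'mtx': [[322.308, 0.0, 254.163], [0.0, 322.308, 188.757], [0.0, 0.0, 1.0]], 'T': [[0.377, 0.878, 0.296, 330.499], [-0.926, 0.358, 0.118, -593.119], [-0.002, -0.319, 0.948, 373.047], [0.0, 0.0, 0.0, 1.0]]}
```

View pics/topc.png

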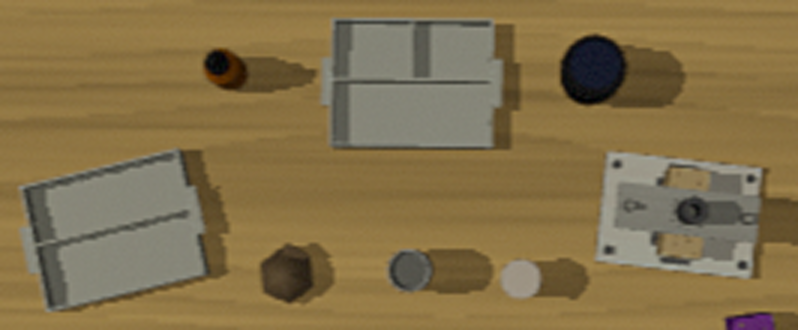

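The zoomed view confirms tray_three at about 0° yaw with its long compartment towards the robot, and tray_two turned about 14°. The bush is at crop (692,210). First move: hover over the bush.

```bash
cat >> h.py <<'E'
from scipy.spatial.transform import Rotation as Ro
def go(x,y,z,phi=None):
    "phi: heading of tool x in deg; prints delta in tool axes, turn"
    o=ctrl.get_obs();R=Ro.from_rotvec(o['tool_rot']).as_matrix()
    p=np.degrees(np.arctan2(R[1,0],R[0,0]));d=R.T@(np.array([x,y,z])-o['position'])
    t=0 if phi is None else -np.radians((phi-p+180)%360-180)
    print('delta',d.round(1),'turn',round(t,3),'| pos',np.round(o['position'],1),'phi',round(p,1),'tilt',np.degrees(np.arccos(-R[2,2])).round(2),'q6',o['qpos'][5].round(2),'F',np.round(o['ft_force'],1),'w',round(o['grip_width'],2),round(o['grip_force'],1),'t',round(o['clock'],2))
E
python3 -c "
from h import *
go(508,-282,200,-6.2)"
```

```text
delta [ 364.1 -221.5   -6.4] turn 0.495 | pos [ 254.4 -624.4  193.2] phi 22.2 tilt 0.12 q6 -0.04 F [0.4 0.5 0.6] w 1.0 0.0 t 0.1
```

Emit:
step_arm --deltas '[[0,[30,-18,0],0.1],[0,[60,-36,0],0.2],[0,[90,-55,0],0.3],[0,[120,-73,0],0.4],[0,[150,-91,0],0.495],[0,[180,-110,-3],0.495],[0,[210,-128,-3],0.495],[0,[240,-146,-4],0.495],[0.2,[270,-164,-4],0.495],[0.3,[300,-182,-5],0.495],[0.35,[330,-201,-6],0.495],[0.35,[350,-213,-6],0.495],[0.35,[364,-221.5,-6],0.495],[0.35,[364,-221.5,-6],0.495],[0.35,[364,-221.5,-6],0.495],[0.35,[364,-221.5,-6],0.495]]'

```text
clock: 1.43
position: [507.6, -282.9, 200.0]
tool_rot: [3.137, -0.17, -0.002]
ft_force: [0.3, -0.1, 0.3]
grip_width: 0.646
grip_force: 0.0
```

Run:
```python
from h import *
go(508,-282,200,-6.2)
im,m=cap('wrist','w1.png');np.savez('pics/w1.npz',K=m['mtx'],T=m['T'])
cv2.imwrite('pics/w1b.png',cv2.resize(im,(800,600),interpolation=cv2.INTER_CUBIC))
print(np.array(m['T']).round(3).tolist())
```

```text
delta [ 0.3 -1.  -0. ] turn 0.0 | pos [ 507.6 -282.9  200. ] phi -6.2 tilt 0.06 q6 1.13 F [ 0.3 -0.1  0.3] w 0.65 0.0 t 1.43
[[-0.108, 0.942, 0.318, 589.427], [-0.994, -0.103, -0.035, -291.224], [-0.0, -0.32, 0.947, 379.752], [0.0, 0.0, 0.0, 1.0]]
```

View pics/w1b.png

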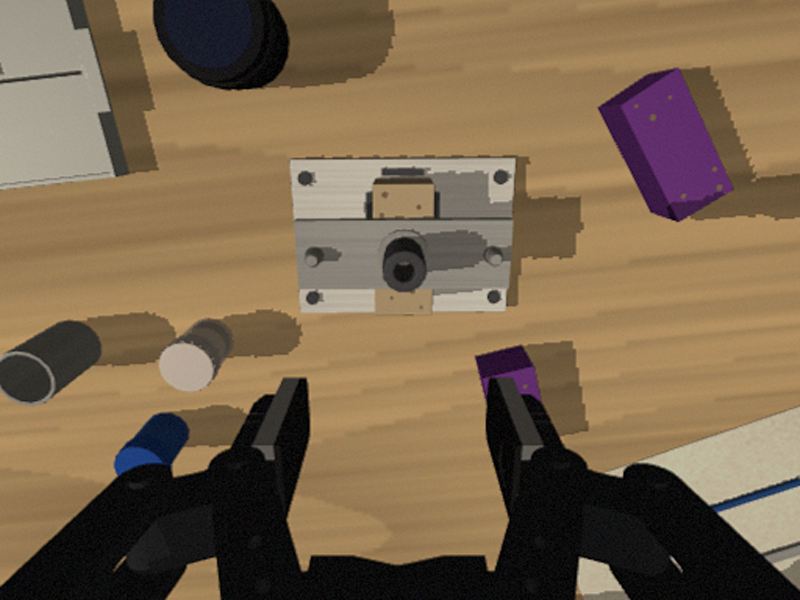

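The wrist view is clear. The bush top is at (404,270), the dowel tips at about (313,257) and (494,257), the jar lid at (187,367) and the beaker rim at (26,378).

Run:
```python
from h import *
np.set_printoptions(precision=1,suppress=True)
m=viewer.camera_model('wrist');s=.64
for n,u,v,z in[('bush',404.5,269,100),('dA',311.5,258,73),('dB',495.5,258,73),('pTL',295,219,60),('pTR',513.5,219,60),('pBL',301.5,290,60),('pBR',507,290,60),('jar',187,367,52),('beaker',26,378,60)]:print(n,ray(m,u*s,v*s,z))
for p in [[508,-285,52+48]]:print(proj(m,p)/s)
```

```text
bush [ 510.5 -287.2  100. ]
dA [ 516.4 -229.5   73. ]
dB [ 503.8 -344.2   73. ]
pTL [ 539.8 -220.6   60. ]
pTR [ 524.6 -359.1   60. ]
pBL [ 492.3 -216.6   60. ]
pBR [ 477.3 -353.1   60. ]
jar [ 441.2 -122.6   52. ]
beaker [448.8 -11.   60. ]
[[401.2 273.6]]
```

```bash
python3 -c "
from h import *
go(510,-287,68,-6.25)"
```

```text
delta [  3.    3.4 132.1] turn 0.0 | pos [ 507.5 -283.3  200.1] phi -6.2 tilt 0.04 q6 1.13 F [ 0.6 -0.7  0.3] w 0.65 0.0 t 1.48
```

Emit:
step_arm --deltas '[[0.4,[3,3.7,25],0],[0.4,[3,3.7,50],0],[0.4,[3,3.7,75],0],[0.4,[3,3.7,95],0],[0.4,[3,3.7,110],0],[0.4,[3,3.7,122],0],[0.4,[3,3.7,132],0],[0.4,[3,3.7,132],0],[0.4,[3,3.7,132],0]]'

```text
clock: 2.23
position: [510.4, -287.1, 68.3]
tool_rot: [-3.137, 0.171, 0.001]
ft_force: [-0.4, -0.4, 0.3]
grip_width: 0.6
grip_force: 0.0
```

Run:
```python
from h import *
go(510,-287,68,-6.25)
im,m=cap('wrist','w2.png')
cv2.imwrite('pics/w2b.png',cv2.resize(im,(800,600),interpolation=cv2.INTER_CUBIC))
```

```text
delta [-0.5 -0.   0.3] turn 0.0 | pos [ 510.4 -287.1   68.3] phi -6.2 tilt 0.03 q6 1.12 F [-0.4 -0.4  0.3] w 0.6 0.0 t 2.23
```

View pics/w2b.png

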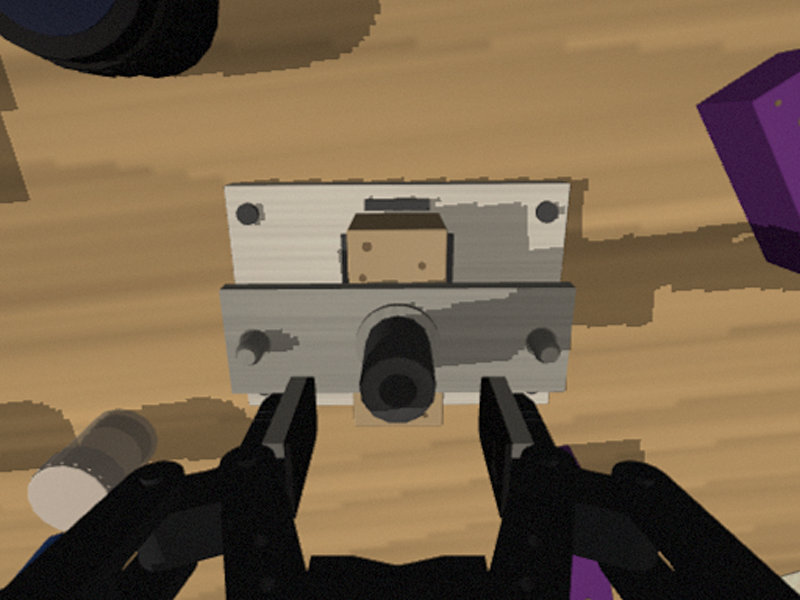

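The bush, at (398,390), sits midway between the pads at 316 and 481. Closing.

Emit:
step_arm --deltas '[[0.6,[0,0,0],0],[0.7,[0,0,0],0],[0.8,[0,0,0],0],[0.9,[0,0,0],0],[0.9,[0,0,0],0],[0.9,[0,0,0],0],[0.9,[0,0,0],0]]' --grip_force 70

```text
clock: 2.87
position: [510.8, -286.6, 68.4]
tool_rot: [3.137, -0.17, 0.0]
ft_force: [0.9, -0.3, -0.1]
grip_width: 0.101
grip_force: 0.0
```

Emit:
step_arm --deltas '[[0.9,[0,0,-3],0],[0.9,[0,0,-6],0],[0.9,[0,0,-10],0],[0.9,[0,0,-14],0],[0.9,[0,0,-18],0],[0.9,[0,0,-22],0],[0.9,[0,0,-26],0],[0.9,[0,0,-30],0],[0.9,[0,0,-30],0]]'

```text
clock: 3.62
position: [511.4, -287.1, 99.6]
tool_rot: [3.136, -0.17, 0.003]
ft_force: [-0.3, 0.5, 0.4]
grip_width: 0.099
grip_force: 0.0
```

Run:
```python
from h import *
go(510,-287,190,-6.25)
im,m=cap('wrist','w3.png')
cv2.imwrite('pics/w3b.png',im)
im,m=cap('top','t3.png')
c=cv2.resize(im[132:242,96:362],None,fx=3,fy=3,interpolation=cv2.INTER_CUBIC)
```

```text
delta [ -1.3   0.1 -90.4] turn 0.001 | pos [ 511.4 -287.1   99.6] phi -6.2 tilt 0.11 q6 1.12 F [-0.3  0.5  0.4] w 0.1 0.0 t 3.62
```

View pics/w3b.png

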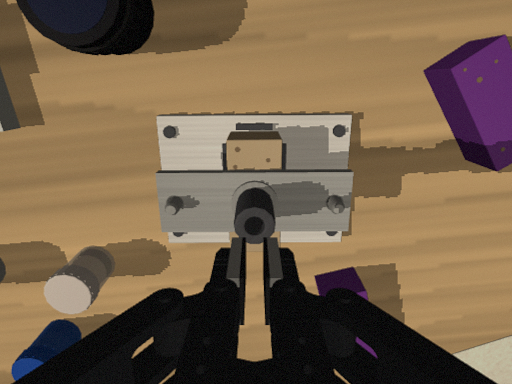

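The fingers closed on nothing: width is 0.10, and the bush is still in front of the tips at raw (254,222). Checking the geometry.

Run:
```python
from h import *
np.set_printoptions(precision=1,suppress=True)
m=viewer.camera_model('wrist');o=ctrl.get_obs();p=o['position']
R=Ro.from_rotvec(o['tool_rot']).as_matrix()
print('cam in tool',R.T@(np.array(m['T'])[:3,3]-p),'\n',R.T@np.array(m['T'])[:3,:3])
print('tcp px',proj(m,p),'grasp',proj(m,p-R[:,2]*19))
for z in (90,100,110):print(ray(m,254,222,z))
for u,v in((175,203),(335,203)):print(ray(m,u,v,73))
```

```text
cam in tool [  82.    -0.6 -179.9] 
 [[-0.   0.9  0.3]
 [ 1.   0.   0. ]
 [ 0.   0.3 -0.9]]
tcp px [[255.3 222.1]] grasp [[255.4 236.4]]
[ 507.1 -285.6   90. ]
[ 511.6 -286.1  100. ]
[ 516.2 -286.6  110. ]
[ 519.4 -232.6   73. ]
[ 507.5 -341.3   73. ]
```

Run:
```python
from h import *
np.set_printoptions(precision=1,suppress=True)
m=viewer.camera_model('wrist')
for n,u,v,z in[('pTL',157,171.5,60),('pTR',352.5,171.5,60),('pBL',161.5,231,60),('pBR',347,231,60),('bTL',157,114.5,12),('bTR',351.5,114.5,12)]:print(n,ray(m,u,v,z))
im,ms=cap('scene','s1.png');p=ctrl.get_obs()['position']
q=proj(ms,[p,p+[0,0,30]]);print(q)
c=im[110:230,120:260];print('crop x5 origin 120,110',(q-[120,110])*5)
c=cv2.resize(c,None,fx=5,fy=5,interpolation=cv2.INTER_CUBIC);cv2.imwrite('pics/s1b.png',c)
```

```text
pTL [ 539.5 -220.5   60. ]
pTR [ 524.6 -357.1   60. ]
pBL [ 493.8 -214.4   60. ]
pBR [ 478.7 -352.5   60. ]
bTL [ 575.  -213.9   12. ]
bTR [ 557.9 -370.5   12. ]
[[175.7 168.6]
 [174.3 159.8]]
crop x5 origin 120,110 [[278.6 293. ]
 [271.6 249. ]]
```

View pics/s1b.png

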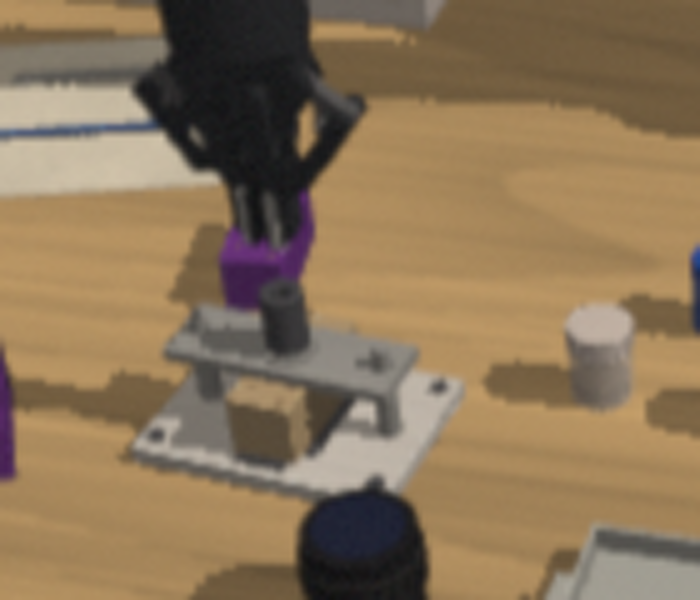

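Run:
```python
from h import *
from scipy.optimize import least_squares
np.set_printoptions(precision=2,suppress=True)
mw=viewer.camera_model('wrist');ms=viewer.camera_model('scene');o=ctrl.get_obs();p=o['position']
R=Ro.from_rotvec(o['tool_rot']).as_matrix()
for fx in(11,0):
  f=lambda d:np.r_[proj(ms,p+R@(d+[0,0,0]))[0]-[120+262.5/5,110+244/5],proj(mw,p+R@(d+[fx,0,0]))[0]-[254.5,240]]
  r=least_squares(f,np.zeros(3));print(fx,r.x,r.fun)
print([proj(ms,p+R@np.array(d))[0]-proj(ms,p)[0] for d in([-10,0,0],[0,10,0],[0,0,-10])])
```

```text
11 [ -4.13  -0.33 -36.  ] [ 2.32 -1.58  0.33 -0.39]
0 [  8.39  -0.49 -39.29] [ 0.12 -0.08  0.02 -0.02]
[array([ 1.62, -1.99]), array([-3.19, -0.63]), array([-0.46, -2.9 ])]
```

Both views put the real fingertips about 36 mm behind the reported TCP, which also explains the miss. I'll allow for that offset, open, descend carefully and regrip.

Emit:
step_arm --deltas '[[0.8,[-1,0,0],0],[0.6,[-1,0,0],0],[0.4,[-1,0,0],0],[0.4,[-1,0,0],0],[0.4,[-1,0,0],0],[0.4,[-1,0,0],0],[0.4,[-1,0,10],0],[0.4,[-1,0,20],0],[0.4,[-1,0,30],0],[0.4,[-1,0,38],0],[0.4,[-1,0,44],0],[0.4,[-1,0,50],0],[0.4,[-1,0,54],0],[0.4,[-1,0,58],0],[0.4,[-1,0,58],0]]'

```text
clock: 5.02
position: [509.3, -286.3, 39.4]
tool_rot: [-3.136, 0.17, 0.002]
ft_force: [-0.5, 0.1, 0.2]
grip_width: 0.592
grip_force: 0.0
```

Run:
```python
from h import *
go(510.5,-287,38,-6.25)
im,ms=cap('scene','s2.png');c1=cv2.resize(im[110:230,120:240],None,fx=3.3,fy=3.3,interpolation=cv2.INTER_CUBIC)
im,ms=cap('wrist','w4.png');c2=cv2.resize(im[150:330,150:360],(400,396),interpolation=cv2.INTER_CUBIC)
cv2.imwrite('pics/s2b.png',np.hstack([c1,c2]))
```

```text
delta [1.3 0.6 1.4] turn 0.001 | pos [ 509.3 -286.3   39.4] phi -6.2 tilt 0.08 q6 1.12 F [-0.5  0.1  0.2] w 0.59 0.0 t 5.02
```

View pics/s2b.png

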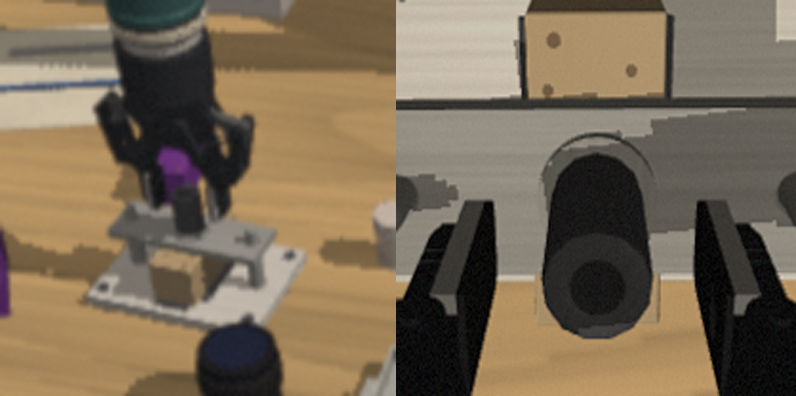

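The fingers now straddle the bush: pads at about x=495 and 700, bush at 598. Closing.

Emit:
step_arm --deltas '[[0.6,[0,0,0],0],[0.7,[0,0,0],0],[0.8,[0,0,0],0],[0.9,[0,0,0],0],[0.9,[0,0,0],0],[0.9,[0,0,0],0],[0.9,[0,0,0],0]]' --grip_force 80

```text
clock: 5.7
position: [510.4, -287.1, 41.3]
tool_rot: [3.136, -0.17, 0.002]
ft_force: [-0.2, -1.3, 5.7]
grip_width: 0.27
grip_force: 79.7
```

Emit:
step_arm --deltas '[[0.9,[0,0,-2],0],[0.9,[0,0,-5],0],[0.9,[0,0,-9],0],[0.9,[0,0,-13],0],[0.9,[0,0,-17],0],[0.9,[0,0,-21],0],[0.9,[0,0,-25],0],[0.9,[0,0,-30],0],[0.9,[0,0,-38],0],[0.9,[0,0,-50],0],[0.9,[0,0,-65],0],[0.9,[0,0,-80],0],[0.9,[0,0,-90],0],[0.9,[0,0,-90],0]]'

```text
clock: 6.87
position: [511.9, -287.8, 134.4]
tool_rot: [3.134, -0.17, 0.009]
ft_force: [0.1, -0.7, -4.2]
grip_width: 0.272
grip_force: 79.3
```

Run:
```python
from h import *
go(487,298,130,14)
# tray two corners from w? use top picture
m=viewer.camera_model('top');np.set_printoptions(precision=1,suppress=True)
f=lambda n,u,v,z=20:print(n,ray(m,96+u/3,132+v/3,z))
f('TL',22,187);f('TR',182,151);f('BR',208,274);f('BL',49,309)
f('divL',48,242);f('divR',188,211)
print('t3');f('TL',333,20);f('TR',492,20);f('BR',494,147);f('BL',333,147);f('divL',352,82);f('divR',490,82)
im,_=cap('wrist','w5.png');cv2.imwrite('pics/w5b.png',im)
```

```text
delta [ -88.  -579.7    2.4] turn -0.353 | pos [ 511.9 -287.8  134.4] phi -6.2 tilt 0.36 q6 1.12 F [ 0.1 -0.7 -4.2] w 0.27 79.3 t 6.87
TL [531.  397.5  20. ]
TR [570.2 230.3  20. ]
BR [442.2 199.9  20. ]
BL [404.3 364.8  20. ]
divL [473.8 368.2  20. ]
divR [507.4 222.4  20. ]
t3
TL [709.6  74.5  20. ]
TR [710.5 -92.4  20. ]
BR [576.9 -95.6  20. ]
BL [575.6  72.2  20. ]
divL [644.   53.4  20. ]
divR [645.  -90.9  20. ]
```

View pics/w5b.png

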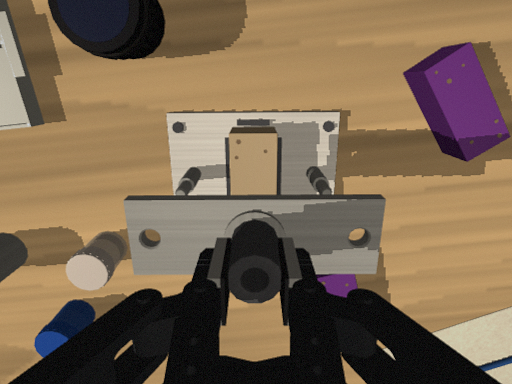

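The plate is up, level and square, and the prism stayed in the fixture. Tray_two is centred at (487,298) with yaw 13.3°, so I'm carrying the plate to its wide compartment at (456,291).

Emit:
step_arm --deltas '[[0.9,[-1,-6,0],0],[0.9,[-4,-17,0],-0.01],[0.9,[-8,-40,0],-0.02],[0.9,[-14,-68,0],-0.04],[0.9,[-21,-102,0],-0.06],[0.9,[-28,-137,0],-0.08],[0.9,[-35,-171,0],-0.1],[0.9,[-42,-205,0],-0.12],[0.9,[-50,-239,0],-0.14],[0.9,[-57,-273,0],-0.16],[0.9,[-64,-307,0],-0.18],[0.9,[-71,-342,0],-0.2],[0.9,[-78,-376,0],-0.22],[0.9,[-85,-410,0],-0.24],[0.9,[-92,-444,0],-0.26],[0.9,[-99,-478,0],-0.28],[0.9,[-106,-512,0],-0.3],[0.9,[-112,-541,0],-0.32],[0.9,[-116,-561,0],-0.33],[0.9,[-118,-569,0],-0.34]]'

```text
clock: 8.58
position: [451.6, 294.8, 129.1]
tool_rot: [-3.119, -0.369, 0.004]
ft_force: [0.3, -0.9, -4.1]
grip_width: 0.269
grip_force: 79.4
```

Emit:
step_arm --deltas '[[0.9,[0,0,0],0],[0.9,[0,0,0],0],[0.9,[0,0,0],0]]'

```text
clock: 8.83
position: [453.2, 290.5, 129.7]
tool_rot: [3.119, 0.363, -0.002]
ft_force: [0.1, -1.0, -4.3]
grip_width: 0.268
grip_force: 79.4
```

Run:
```python
from h import *
go(456,291,60,13.3)
im,m=cap('wrist','w6.png');cv2.imwrite('pics/w6b.png',cv2.resize(im,(800,600)))
T=np.array([486.9,298.1,20]);R=Ro.from_euler('z',13.3,degrees=True).as_matrix()
for n,l in dict(TL=(67.5,85,0),TR=(67.5,-85,0),BR=(-67.5,-85,0),BL=(-67.5,85,0),dL=(3,85,0),dR=(3,-85,0)).items():print(n,proj(m,T+R@np.array(l))[0]/.64)
```

```text
delta [ 2.9  0.1 69.7] turn -0.001 | pos [453.2 290.5 129.7] phi 13.3 tilt 0.11 q6 1.86 F [ 0.1 -1.  -4.3] w 0.27 79.4 t 8.83
TL [238.94392596  85.93270946]
TR [558.56002647  85.45874513]
BR [536.41859415 321.53859176]
BL [261.26709323 322.00304373]
dL [250.44511023 207.55919648]
dR [547.152688   207.08785553]
```

View pics/w6b.png

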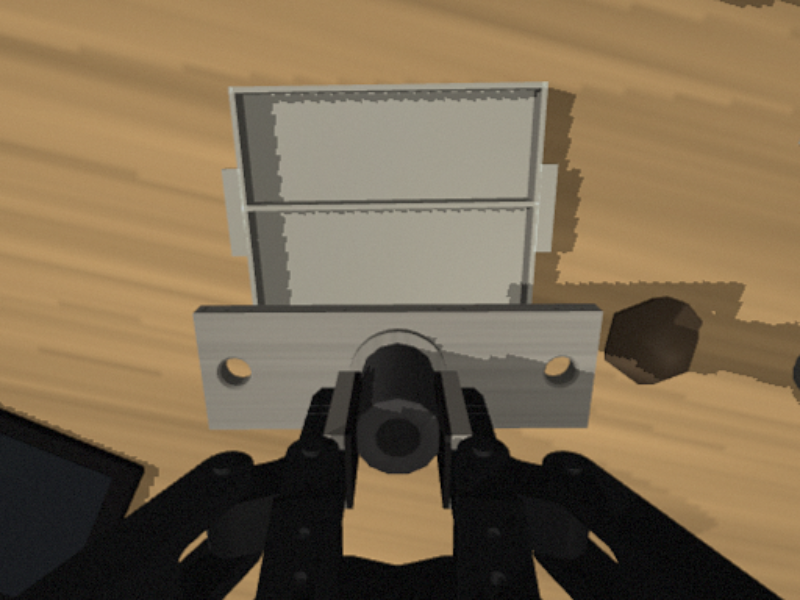

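Relative to the prediction the tray sits about 8 px left, roughly 4.5 mm towards +y, and is turned 0.8° more. I'm correcting for that, then lowering.

Emit:
step_arm --deltas '[[0.9,[1,-1,5],-0.004],[0.9,[2,-3,15],-0.01],[0.9,[3,-3.7,30],-0.014],[0.9,[3,-3.7,50],-0.014],[0.9,[3,-3.7,70],-0.014],[0.9,[3,-3.7,85],-0.014],[0.9,[3,-3.7,95],-0.014],[0.9,[3,-3.7,103],-0.014],[0.9,[3,-3.7,110],-0.014],[0.9,[3,-3.7,110],-0.014],[0.9,[3,-3.7,110],-0.014]]'

```text
clock: 9.8
position: [456.2, 296.2, 20.5]
tool_rot: [-3.118, -0.385, -0.0]
ft_force: [-0.3, 0.7, -4.4]
grip_width: 0.271
grip_force: 79.4
```

Run:
```python
from h import *
go(455.4,294.8,-6,14.1)
im,m=cap('wrist','w7.png');cv2.imwrite('pics/w7b.png',im)
```

```text
delta [-1.1  1.1 26.5] turn -0.0 | pos [456.2 296.2  20.5] phi 14.1 tilt 0.01 q6 1.86 F [-0.3  0.7 -4.4] w 0.27 79.4 t 9.8
```

View pics/w7b.png

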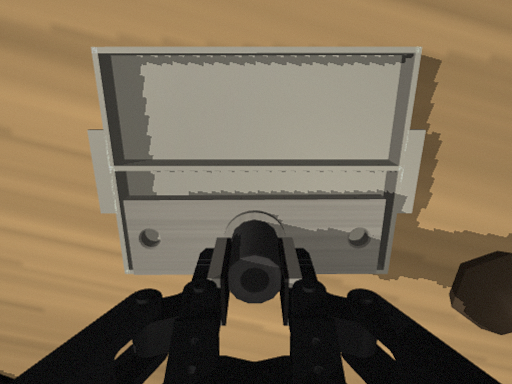

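Run:
```python
from h import *
np.set_printoptions(precision=1,suppress=True)
m=viewer.camera_model('wrist');R=Ro.from_euler('z',14.1,degrees=True).as_matrix().T
p=ctrl.get_obs()['position']
for n,u,v,z in[('TL',93,48.5,20),('TR',421,47.5,20),('divL',110,170,20),('divR',401,168,20),('plTL',122,200,39),('plTR',385,198,39),('plBL',128,275,39),('plBR',380,272,39)]:
  print(n,R@(ray(m,u,v,z)-p))
```

```text
TL [97.9 84.  -1. ]
TR [ 98.2 -85.5  -1. ]
divL [32.9 84.5 -1. ]
divR [ 33.9 -84.4  -1. ]
plTL [21.4 71.6 18. ]
plTR [ 22.4 -69.3  18. ]
plBL [-25.2  74.2  18. ]
plBR [-23.3 -72.3  18. ]
```

Plate and compartment are aligned to about 1–2 mm. Lowering to the floor and releasing.

Emit:
step_arm --deltas '[[0.9,[0,0,5],0],[0.9,[0,0,10],0],[0.9,[0,0,14],0],[0.9,[0,0,17],0],[0.9,[0,0,20],0],[0.9,[0,0,22],0],[0.9,[0,0,24],0],[0.9,[0,0,25],0],[0.9,[0,0,25.5],0],[0.9,[0,0,25.5],0],[0.9,[0,0,25.5],0]]'

```text
clock: 10.77
position: [456.1, 296.2, -5.0]
tool_rot: [-3.118, -0.385, -0.0]
ft_force: [-0.7, 0.1, -3.6]
grip_width: 0.27
grip_force: 79.4
```

Still carrying about 4 N, so I'll ease down until it makes contact.

Emit:
step_arm --deltas '[[0.9,[0,0,1],0],[0.9,[0,0,1.5],0],[0.9,[0,0,1.5],0]]'

```text
clock: 11.02
position: [456.0, 296.1, -6.6]
tool_rot: [-3.118, -0.385, -0.0]
ft_force: [-0.8, 0.4, -3.9]
grip_width: 0.272
grip_force: 79.4
```

Emit:
step_arm --deltas '[[0.9,[0,0,1],0],[0.9,[0,0,1],0],[0.9,[0,0,2],0],[0.9,[0,0,2],0]]'

```text
clock: 11.35
position: [456.0, 296.1, -6.7]
tool_rot: [3.118, 0.385, -0.001]
ft_force: [-6.3, -4.4, 11.4]
grip_width: 0.272
grip_force: 81.4
```

Emit:
step_arm --deltas '[[0.9,[0,0,-1.2],0],[0.7,[0,0,-1.2],0],[0.6,[0,0,-1.2],0],[0.5,[0,0,-1.2],0],[0.4,[0,0,-1.2],0],[0.4,[0,0,-1.2],0],[0.4,[0,0,-1.2],0],[0.4,[0,0,-10],0],[0.4,[0,0,-25],0],[0.4,[0,0,-45],0],[0.4,[0,0,-75],0],[0.4,[0,0,-105],0],[0.4,[0,0,-130],0],[0.4,[0,0,-145],0],[0.4,[0,0,-150],0],[0.4,[0,0,-150],0]]'

```text
clock: 12.68
position: [457.3, 296.9, 143.8]
tool_rot: [-3.116, -0.385, -0.006]
ft_force: [-0.2, 0.4, 0.6]
grip_width: 0.602
grip_force: 0.0
```

Run:
```python
from h import *
go(441,-122.5,140,0)
im,m=cap('wrist','w8.png');cv2.imwrite('pics/w8b.png',im)
```

```text
delta [-117.9  402.8    2.8] turn 0.246 | pos [457.3 296.9 143.8] phi 14.1 tilt 0.25 q6 1.86 F [-0.2  0.4  0.6] w 0.6 0.0 t 12.68
```

View pics/w8b.png

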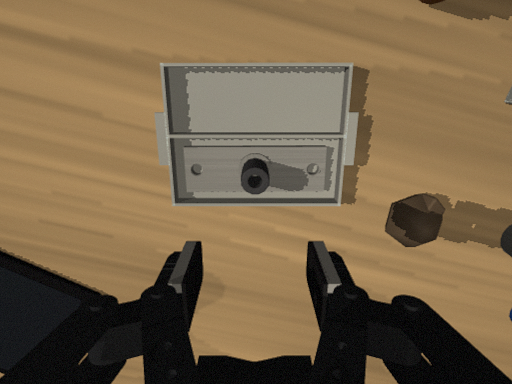

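The plate lies flat in the wide compartment, with the bush at (255,178). Next is the jar: hover above it and refine its position by code.

Emit:
step_arm --deltas '[[0.3,[-5,16,0],0.03],[0.3,[-13,45,0],0.08],[0.3,[-23,79,0],0.13],[0.3,[-34,115,0],0.18],[0.3,[-44,151,0],0.24],[0.3,[-55,187,1],0.246],[0.3,[-65,223,1],0.246],[0.3,[-76,259,1],0.246],[0.3,[-86,295,1],0.246],[0.3,[-97,331,2],0.246],[0.3,[-107,366,2],0.246],[0.3,[-114,390,2],0.246],[0.3,[-118,403,2],0.246],[0.3,[-118,403,2],0.246],[0.3,[-118,403,2],0.246]]'

```text
clock: 13.98
position: [438.1, -123.5, 137.5]
tool_rot: [-3.14, 0.004, 0.005]
ft_force: [0.6, -0.1, -0.9]
grip_width: 0.702
grip_force: 0.0
```

```bash
cat >> h.py <<'E'
def blob(im,m,exp,z,mask,r=45,save=None):
    "centroid of mask near the projection of exp"
    q=proj(m,[*exp,z])[0];yy,xx=np.mgrid[:384,:512]
    k=(mask&(np.hypot(xx-q[0],yy-q[1])<r)).astype(np.uint8)
    n,l,s,c=cv2.connectedComponentsWithStats(k)
    i=1+np.argmax(s[1:,4]);print('px',q.round(1),'->',c[i].round(1),'box',s[i],'world',ray(m,*c[i],z).round(1));return c[i]
E
python3 - <<'E'
from h import *
np.set_printoptions(precision=1,suppress=True)
go(441,-122.5,-14,0)
im,m=cap('wrist','w9.png');h=cv2.cvtColor(im,cv2.COLOR_BGR2HSV)
blob(im,m,(441,-122.5),52,(h[...,1]<60)&(h[...,2]>110))
im,m=cap('top','t9.png');h=cv2.cvtColor(im,cv2.COLOR_BGR2HSV)
q=proj(m,[[441,-122.5,52]])[0];print(q)
import pickle
# tray two from w8 (pose as recorded by that time unavailable) : beaker too
E
```

```text
delta [  3.4  -0.8 151.5] turn -0.003 | pos [ 438.1 -123.5  137.5] phi -0.1 tilt 0.21 q6 1.24 F [ 0.6 -0.1 -0.9] w 0.7 0.0 t 13.98
px [254.  177.2] -> [252.4 176.1] box [ 230  154   47   45 1576] world [ 442.  -121.2   52. ]
[269.4 224.9]
```

Emit:
step_arm --deltas '[[0.3,[2,-1,15],0],[0.3,[4,-1.6,40],0],[0.3,[4,-1.6,70],0],[0.3,[4,-1.6,100],0],[0.3,[4,-1.6,122],0],[0.3,[4,-1.6,138],0],[0.3,[4,-1.6,147],0],[0.3,[4,-1.6,151],0],[0.3,[4,-1.6,151],0],[0.3,[4,-1.6,151],0],[0.45,[4,-1.6,151],0],[0.55,[4,-1.6,151],0],[0.65,[4,-1.6,151],0],[0.75,[4,-1.6,151],0],[0.75,[4,-1.6,151],0],[0.75,[4,-1.6,151],0]]' --grip_force 30

```text
clock: 15.42
position: [445.0, -122.2, -10.2]
tool_rot: [3.141, -0.001, 0.004]
ft_force: [-0.2, 1.6, 6.2]
grip_width: 0.454
grip_force: 30.1
```

Run:
```python
from h import *
np.set_printoptions(precision=1,suppress=True)
go(519.5,310.9,130,14.1)
```

```text
delta [  74.6 -433.1 -140.2] turn -0.247 | pos [ 445.  -122.2  -10.2] phi -0.0 tilt 0.15 q6 1.25 F [-0.2  1.6  6.2] w 0.45 30.1 t 15.42
```

Emit:
step_arm --deltas '[[0.75,[0,0,-5],0],[0.75,[0,0,-15],0],[0.75,[0,0,-35],0],[0.75,[0,0,-60],0],[0.75,[0,0,-85],0],[0.75,[0,0,-105],0],[0.75,[2,-10,-120],-0.02],[0.75,[6,-35,-130],-0.05],[0.75,[12,-68,-130],-0.09],[0.75,[18,-102,-130],-0.13],[0.75,[24,-136,-130],-0.17],[0.75,[30,-170,-130],-0.2],[0.75,[36,-204,-130],-0.23],[0.75,[42,-238,-130],-0.247],[0.75,[48,-272,-130],-0.247],[0.75,[54,-306,-130],-0.247],[0.75,[60,-340,-130],-0.247],[0.75,[66,-374,-130],-0.247],[0.75,[72,-408,-130],-0.247],[0.75,[76,-430,-130],-0.247]]'

```text
clock: 17.08
position: [519.9, 311.2, 119.2]
tool_rot: [-3.116, -0.389, -0.002]
ft_force: [0.4, 0.3, -1.0]
grip_width: 0.454
grip_force: 30.4
```

Emit:
step_arm --deltas '[[0.75,[1,-2,0],0],[0.75,[1,-4,0],0],[0.75,[1,-4,0],0]]'

```text
clock: 17.33
position: [519.1, 311.8, 118.4]
tool_rot: [3.117, 0.387, -0.001]
ft_force: [-0.6, -0.3, -0.7]
grip_width: 0.456
grip_force: 30.4
```

Run:
```python
from h import *
np.set_printoptions(precision=1,suppress=True)
go(521.5,312,-5,14.1)
im,m=cap('wrist','w10.png')
c=cv2.resize(im,(480,360));s,_=cap('scene','s10.png');s=cv2.resize(s[150:270,290:430],(320,274))
o=np.zeros((360,800,3),np.uint8);o[:,:480]=c;o[:274,480:]=s;cv2.imwrite('pics/w10b.png',o)
```

```text
delta [  2.4   0.3 123.4] turn 0.001 | pos [519.1 311.8 118.4] phi 14.2 tilt 0.06 q6 1.82 F [-0.6 -0.3 -0.7] w 0.46 30.4 t 17.33
```

View pics/w10b.png

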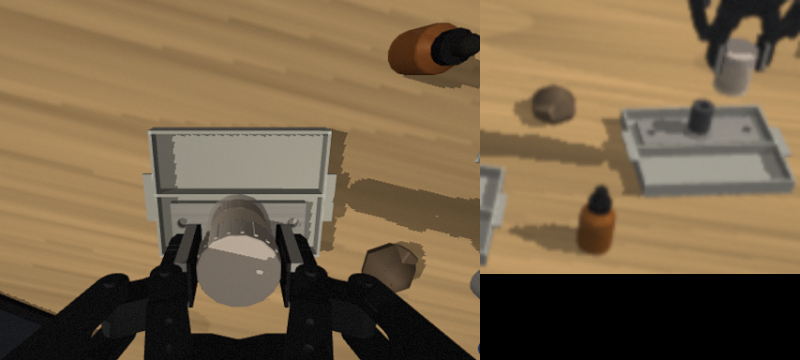

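The jar is held upright above the tray, with its rim corners at about (150,128) and (331,129) in the left panel. Checking alignment numerically.

Run:
```python
from h import *
np.set_printoptions(precision=1,suppress=True)
m=viewer.camera_model('wrist');R=Ro.from_euler('z',14.1,degrees=True).as_matrix().T
p=ctrl.get_obs()['position'];k=512/480
for n,u,v,z in[('TL',150,128.5,20),('TR',331,129,20),('divL',155,197,20),('divR',324,195,20),('lid',239,270,180.6)]:print(n,R@(ray(m,u*k,v*k,z)-p))
```

```text
TL [ 35.7  82.  -98.4]
TR [ 35.1 -84.9 -98.4]
divL [-32.5  83.5 -98.4]
divR [-30.5 -84.3 -98.4]
lid [-2.3  0.4 62.2]
```

Emit:
step_arm --deltas '[[0.75,[1,0,10],0],[0.75,[2,0,30],0],[0.75,[3,0,55],0],[0.75,[3,0,80],0],[0.75,[3,0,98],0],[0.75,[3,0,108],0],[0.75,[3,0,115],0],[0.75,[3,0,119],0],[0.75,[3,0,122],0],[0.75,[3,0,123.5],0],[0.75,[3,0,123.5],0],[0.75,[3,0,123.5],0]]'

```text
clock: 18.43
position: [523.3, 313.4, -4.1]
tool_rot: [-3.117, -0.387, -0.002]
ft_force: [-1.2, -0.6, -0.6]
grip_width: 0.453
grip_force: 30.4
```

Emit:
step_arm --deltas '[[0.75,[0,0,1],0],[0.75,[0,0,2],0],[0.75,[0,0,2],0]]'

```text
clock: 18.68
position: [523.3, 313.4, -6.1]
tool_rot: [-3.117, -0.387, -0.002]
ft_force: [-1.2, -0.1, 3.4]
grip_width: 0.455
grip_force: 30.7
```

Emit:
step_arm --deltas '[[0.6,[0,0,0],0],[0.5,[0,0,0],0],[0.4,[0,0,0],0],[0.3,[0,0,0],0],[0.3,[0,0,0],0],[0.3,[0,0,-8],0],[0.3,[0,0,-25],0],[0.3,[0,0,-50],0],[0.3,[0,0,-80],0],[0.3,[0,0,-110],0],[0.3,[0,0,-135],0],[0.3,[0,0,-150],0],[0.3,[0,0,-155],0],[0.3,[0,0,-155],0]]'

```text
clock: 19.85
position: [523.8, 313.7, 150.3]
tool_rot: [-3.116, -0.386, -0.006]
ft_force: [0.6, -0.1, -0.8]
grip_width: 0.699
grip_force: 0.0
```

Run:
```python
from h import *
np.set_printoptions(precision=1,suppress=True)
go(510,-287,140,-6.25)
im,m=cap('wrist','w11.png');h=cv2.cvtColor(im,cv2.COLOR_BGR2HSV)
p=ctrl.get_obs()['position'];blob(im,m,p[:2],56,(h[...,1]<60)&(h[...,2]>140))
```

```text
delta [-160.2  579.1    9.1] turn 0.356 | pos [523.8 313.7 150.3] phi 14.1 tilt 0.24 q6 1.82 F [ 0.6 -0.1 -0.8] w 0.7 0.0 t 19.85
px [255.5 179.7] -> [246.9 176. ] box [ 211  143   85   64 3378] world [524.2 321.2  56. ]
```

Emit:
step_arm --deltas '[[0.3,[-3,12,0],0.02],[0.3,[-9,34,0],0.06],[0.3,[-18,66,1],0.1],[0.3,[-28,100,1],0.15],[0.3,[-37,134,1],0.2],[0.3,[-46,168,1],0.25],[0.3,[-56,202,1],0.3],[0.3,[-65,236,1],0.356],[0.3,[-75,270,1],0.356],[0.3,[-84,304,1],0.356],[0.3,[-94,338,1],0.356],[0.3,[-103,372,1],0.356],[0.3,[-112,406,1],0.356],[0.3,[-122,440,1],0.356],[0.3,[-131,474,1],0.356],[0.3,[-141,508,1],0.356],[0.3,[-150,542,1],0.356],[0.3,[-156,565,1],0.356],[0.3,[-159,576,1],0.356],[0.3,[-160,579,1],0.356]]'

```text
clock: 21.57
position: [507.0, -289.2, 144.8]
tool_rot: [-3.135, 0.177, 0.005]
ft_force: [0.2, 1.1, -0.6]
grip_width: 0.702
grip_force: 0.0
```

Emit:
step_arm --deltas '[[0.3,[0,0,0],0],[0.3,[0,0,0],0],[0.3,[0,0,0],0]]'

```text
clock: 21.82
position: [508.6, -286.0, 146.4]
tool_rot: [-3.136, 0.17, 0.001]
ft_force: [0.7, -0.2, 0.5]
grip_width: 0.703
grip_force: 0.0
```

Run:
```python
from h import *
np.set_printoptions(precision=1,suppress=True)
go(510,-287,0,-6.25)
im,m=cap('wrist','w12.png');h=cv2.cvtColor(im,cv2.COLOR_BGR2HSV)
q=proj(m,[510,-287,52])[0].astype(int);print(q,h[q[1],q[0]],[h[q[1]-10,q[0]+d].tolist() for d in range(-45,46,10)])
k=(h[...,1]>60)&(h[...,2]>150);yy,xx=np.mgrid[:384,:512]
kk=(k&(abs(xx-q[0])<60)&(abs(yy-q[1])<65)).astype(np.uint8);kk=cv2.morphologyEx(kk,cv2.MORPH_OPEN,np.ones((3,3)))
n,l,s,c=cv2.connectedComponentsWithStats(kk);i=1+np.argmax(s[1:,4]);print(s[i],c[i])
pts=cv2.findNonZero((l==i).astype(np.uint8));r=cv2.minAreaRect(pts);print(r);
for b in cv2.boxPoints(r):print(b,ray(m,*b,52))
```

```text
delta [  1.6   1.  146.4] turn 0.001 | pos [ 508.6 -286.   146.4] phi -6.2 tilt 0.08 q6 1.12 F [ 0.7 -0.2  0.5] w 0.7 0.0 t 21.82
[256 175] [ 17  94 152] [[18, 34, 112], [18, 34, 113], [0, 17, 30], [18, 97, 150], [18, 94, 152], [17, 98, 153], [17, 97, 152], [0, 13, 39], [17, 36, 112], [19, 32, 112]]
[ 197  218  119   22 2051] [257.1 229.6]
((256.0, 228.5), (21.0, 118.0), 90.0)
[197. 218.] [ 475.6 -228.2   52. ]
[315. 218.] [ 463.8 -336.9   52. ]
[315. 239.] [ 442.1 -335.9   52. ]
[197. 239.] [ 454.2 -224.7   52. ]
```

Run:
```python
from h import *
np.set_printoptions(precision=1,suppress=True)
im=cv2.imread('pics/w12.png');m=viewer.camera_model('wrist');h=cv2.cvtColor(im,cv2.COLOR_BGR2HSV)
k=((h[...,1]>65)&(h[...,2]>90))
print('row165',np.flatnonzero(k[165,190:330])[[0,-1]]+190);print('col256',''.join('#' if v else '.' for v in k[90:240,256]))
for c in(245,256,268):print(c,h[90:236:4,c].tolist())
```

```text
row165 [233 277]
col256 ###############.....................##################################################################################################################
245 [[17, 116, 152], [17, 114, 152], [17, 116, 154], [16, 118, 158], [16, 38, 73], [19, 36, 175], [10, 23, 67], [0, 10, 49], [18, 111, 55], [17, 95, 116], [17, 98, 153], [18, 95, 153], [17, 95, 155], [18, 99, 152], [18, 95, 153], [17, 99, 152], [18, 96, 152], [18, 98, 151], [18, 98, 149], [17, 97, 153], [17, 95, 153], [18, 96, 151], [17, 95, 150], [17, 95, 153], [17, 96, 152], [18, 100, 151], [18, 99, 149], [18, 98, 151], [18, 100, 151], [17, 96, 152], [18, 95, 145], [16, 98, 149], [17, 97, 152], [17, 99, 152], [17, 115, 162], [18, 121, 156], [17, 115, 160]]
256 [[17, 117, 153], [18, 120, 153], [17, 118, 154], [17, 118, 158], [18, 39, 84], [20, 34, 172], [15, 17, 59], [20, 14, 54], [20, 97, 55], [18, 99, 118], [17, 97, 153], [17, 96, 152], [18, 95, 151], [17, 96, 152], [17, 99, 152], [17, 96, 151], [18, 94, 154], [17, 97, 150], [18, 96, 154], [18, 95, 155], [17, 99, 150], [17, 96, 151], [17, 97, 152], [17, 99, 152], [18, 97, 152], [18, 96, 152], [18, 94, 154], [17, 97, 153], [18, 96, 152], [18, 97, 150], [17, 95, 151], [17, 100, 151], [18, 98, 149], [18, 98, 151], [18, 116, 160], [17, 118, 158], [17, 116, 160]]
268 [[18, 117, 150], [17, 115, 158], [17, 119, 157], [17, 119, 157], [19, 38, 93], [17, 35, 170], [15, 18, 56], [40, 15, 51], [17, 98, 52], [17, 102, 120], [17, 96, 152], [17, 94, 154], [17, 94, 155], [18, 100, 125], [17, 96, 151], [18, 95, 153], [17, 97, 153], [17, 97, 152], [17, 95, 153], [18, 100, 150], [18, 97, 152], [17, 95, 151], [17, 96, 152], [18, 95, 153], [18, 97, 153], [17, 95, 150], [18, 101, 152], [18, 96, 152], [18, 97, 153], [18, 95, 150], [17, 97, 150], [18, 98, 151], [16, 114, 101], [17, 95, 153], [18, 117, 159], [17, 119, 159], [18, 117, 159]]
```

Run:
```python
from h import *
np.set_printoptions(precision=1,suppress=True)
m=viewer.camera_model('wrist')
for u,v in((255.5,127),(255.5,224),(232.5,165),(278,165)):print(ray(m,u,v,52))
go(510,-287,-8,-6.25)
```

```text
[ 553.1 -291.1   52. ]
[ 463.8 -281.6   52. ]
[ 522.4 -267.6   52. ]
[ 518.1 -307.2   52. ]
delta [  1.3   1.  154.6] turn 0.001 | pos [ 508.8 -286.   146.6] phi -6.2 tilt 0.05 q6 1.12 F [-0.2  0.6  0. ] w 0.7 0.0 t 21.87
```

Emit:
step_arm --deltas '[[0.3,[0,0.5,15],0],[0.3,[0,0.5,40],0],[0.3,[0,0.5,70],0],[0.3,[0,0.5,100],0],[0.3,[0,0.5,122],0],[0.3,[0,0.5,138],0],[0.3,[0,0.5,148],0],[0.3,[0,0.5,153],0],[0.3,[0,0.5,153],0],[0.3,[0,0.5,153],0],[0.45,[0,0.5,153],0],[0.55,[0,0.5,153],0],[0.65,[0,0.5,153],0],[0.75,[0,0.5,153],0],[0.75,[0,0.5,153],0],[0.75,[0,0.5,153],0]]' --grip_force 70

```text
clock: 23.2
position: [510.2, -288.4, -4.1]
tool_rot: [3.136, -0.172, 0.004]
ft_force: [0.2, 3.0, 5.9]
grip_width: 0.451
grip_force: 71.7
```

Emit:
step_arm --deltas '[[0.75,[0,0,-3],0],[0.75,[0,0,-7],0],[0.75,[0,0,-12],0],[0.75,[0,0,-20],0],[0.75,[0,0,-35],0],[0.75,[0,0,-55],0],[0.75,[0,0,-80],0],[0.75,[0,0,-105],0],[0.75,[0,0,-125],0],[0.75,[0,0,-138],0],[0.75,[0,0,-140],0],[0.75,[0,0,-140],0]]'

```text
clock: 24.2
position: [509.3, -288.5, 134.9]
tool_rot: [3.136, -0.172, 0.003]
ft_force: [0.3, -0.4, -4.7]
grip_width: 0.447
grip_force: 71.0
```

Run:
```python
from h import *
np.set_printoptions(precision=2,suppress=True)
# tray three pose from the top picture: fit outer rim
m=viewer.camera_model('top')
f=lambda u,v:ray(m,96+u/3,132+v/3,20)[:2]
P=np.array([f(333,20),f(492,20),f(494,147),f(333,147)]);c=P.mean(0);print('t3 centre',c)
print('t2 raw top centre',np.mean([f(22,187),f(182,151),f(208,274),f(49,309)],0))
go(c[0]-31.5,c[1],130,90)
```

```text
t3 centre [643.13 -10.35]
t2 raw top centre [486.92 298.14]
delta [  71.4 -287.6    4.8] turn -1.68 | pos [ 509.3 -288.5  134.9] phi -6.3 tilt 0.12 q6 1.12 F [ 0.3 -0.4 -4.7] w 0.45 71.0 t 24.2
```

Emit:
step_arm --deltas '[[0.75,[2,-6,0],-0.03],[0.75,[5,-18,0],-0.1],[0.75,[9,-36,0],-0.2],[0.75,[14,-56,0],-0.3],[0.75,[19,-76,0],-0.41],[0.75,[24,-96,0],-0.52],[0.75,[29,-116,0],-0.63],[0.75,[34,-136,0],-0.74],[0.75,[39,-156,0],-0.85],[0.75,[44,-176,0],-0.96],[0.75,[49,-196,0],-1.07],[0.75,[54,-216,0],-1.18],[0.75,[59,-236,0],-1.29],[0.75,[64,-256,0],-1.4],[0.75,[68,-272,0],-1.5],[0.75,[70,-282,0],-1.59],[0.75,[71,-287,0],-1.65],[0.75,[71,-287,0],-1.68],[0.75,[71,-287,0],-1.68],[0.75,[71,-287,0],-1.68]]'

```text
clock: 25.87
position: [609.2, -10.0, 131.7]
tool_rot: [-2.219, -2.22, 0.004]
ft_force: [0.2, 0.7, -3.4]
grip_width: 0.452
grip_force: 70.9
```

Run:
```python
from h import *
np.set_printoptions(precision=1,suppress=True)
go(611.6,-10.4,130,90)
im,m=cap('wrist','w13.png');np.savez('pics/w13.npz',T=m['T'])
for n,l in dict(A=(67.5,85),B=(67.5,-85),C=(-67.5,-85),D=(-67.5,85),d1=(3,85),d2=(3,-85)).items():print(n,proj(m,[643+l[0],-10.4+l[1],20])[0])
cv2.imwrite('pics/w13b.png',cv2.resize(im,(800,600)))
```

```text
delta [-0.4  2.4  1.7] turn 0.0 | pos [609.2 -10.  131.7] phi 90.0 tilt 0.22 q6 -0.06 F [ 0.2  0.7 -3.4] w 0.45 70.9 t 25.87
A [373.2  78. ]
B [353.7 253.7]
C [221.8 253.6]
D [215.3  78.1]
d1 [297.7  78.1]
d2 [290.6 253.6]
```

View pics/w13b.png

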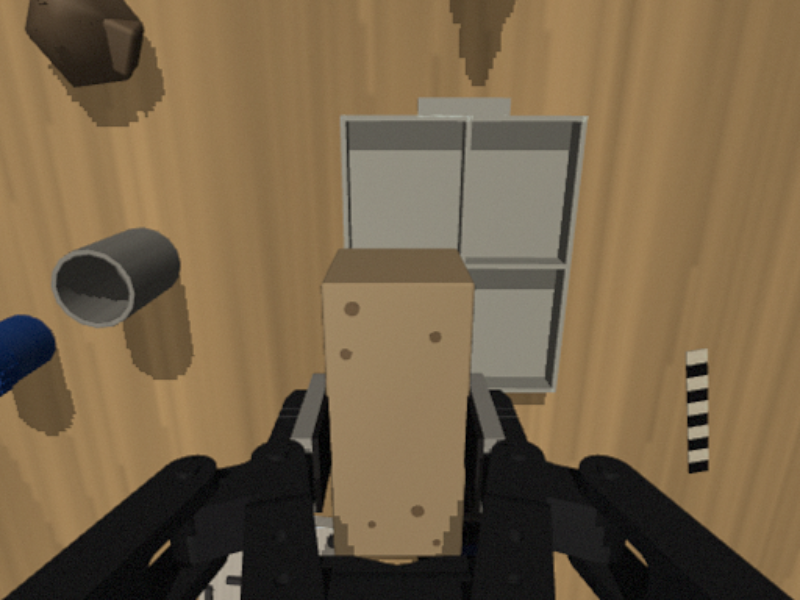

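Tray_three's corners are at (342,117), (586,117) and (553,391), so its centre is about (644.3,-7.3) and it needs a 3 mm correction. Lowering the prism. That used the last picture, so checks from here on are numeric.

Emit:
step_arm --deltas '[[0.75,[1,1,10],0],[0.75,[2,2,30],0],[0.75,[3,3.5,55],0],[0.75,[3,3.5,80],0],[0.75,[3,3.5,100],0],[0.75,[3,3.5,115],0],[0.75,[3,3.5,125],0],[0.75,[3,3.5,132],0],[0.75,[3,3.5,137],0],[0.75,[3,3.5,140],0],[0.75,[3,3.5,140],0],[0.75,[3,3.5,140],0]]'

```text
clock: 26.92
position: [614.9, -7.6, -5.3]
tool_rot: [2.221, 2.221, 0.002]
ft_force: [0.5, -0.1, -2.5]
grip_width: 0.451
grip_force: 71.0
```

Run:
```python
from h import *
go(612.8,-7,-12,90)
```

```text
delta [ 0.6 -2.2  6.7] turn -0.0 | pos [614.9  -7.6  -5.3] phi 90.0 tilt 0.08 q6 -0.05 F [ 0.5 -0.1 -2.5] w 0.45 71.0 t 26.92
```

Emit:
step_arm --deltas '[[0.75,[0,-1.5,1],0],[0.75,[0,-1.5,2.5],0],[0.75,[0,-1.5,4],0],[0.75,[0,-1.5,4],0]]'

```text
clock: 27.25
position: [612.6, -7.5, -10.1]
tool_rot: [2.221, 2.221, 0.0]
ft_force: [-0.7, -0.2, -4.0]
grip_width: 0.449
grip_force: 71.0
```

Emit:
step_arm --deltas '[[0.75,[0,0,1],0],[0.75,[0,0,2],0],[0.75,[0,0,2.5],0],[0.75,[0,0,2.5],0]]'

```text
clock: 27.58
position: [612.9, -7.6, -12.0]
tool_rot: [2.221, 2.221, 0.0]
ft_force: [-2.5, -0.1, 2.2]
grip_width: 0.449
grip_force: 71.4
```

Emit:
step_arm --deltas '[[0.5,[0,0,-0.5],0],[0.4,[0,0,-0.5],0],[0.35,[0,0,-0.5],0],[0.35,[0,0,-0.5],0],[0.35,[0,0,-0.5],0],[0.35,[0,0,-8],0],[0.35,[0,0,-25],0],[0.35,[0,0,-50],0],[0.35,[0,0,-80],0],[0.35,[0,0,-110],0],[0.35,[0,0,-135],0],[0.35,[0,0,-150],0],[0.35,[0,0,-155],0],[0.35,[0,0,-155],0]]'

```text
clock: 28.75
position: [614.2, -7.6, 144.9]
tool_rot: [2.219, 2.219, 0.005]
ft_force: [-0.4, 0.6, 0.1]
grip_width: 0.648
grip_force: 0.0
```

Run:
```python
from h import *
np.set_printoptions(precision=1,suppress=True)
im,m=cap('wrist','w14.png');h=cv2.cvtColor(im,cv2.COLOR_BGR2HSV)
k=(h[...,1]>65)&(h[...,2]>125)&(h[...,0]<25)
q=proj(m,[612.8,-7.3,44])[0].astype(int);kk=k.copy();kk[:,:q[0]-50]=0;kk[:,q[0]+50:]=0;kk[:q[1]-75]=0;kk[q[1]+75:]=0
kk=cv2.morphologyEx(kk.astype(np.uint8),cv2.MORPH_OPEN,np.ones((5,5)))
n,l,s,c=cv2.connectedComponentsWithStats(kk)
for i in range(1,n):
  if s[i,4]>300:
    r=cv2.minAreaRect(cv2.findNonZero((l==i).astype(np.uint8)));print(s[i],c[i],r,ray(m,*r[0],44),[ray(m,*b,44)[:2] for b in cv2.boxPoints(r)])
print(q)
# bottle from top + scene
mt=viewer.camera_model('top');t,_=cap('top','t14.png');sc,ms=cap('scene','s14.png')
for nm,I,M in(('top',t,mt),('scene',sc,ms)):
  hh=cv2.cvtColor(I,cv2.COLOR_BGR2HSV);q=proj(M,[650,178,25])[0]
  yy,xx=np.mgrid[:384,:512];k=(hh[...,0]<16)&(hh[...,1]>150)&(hh[...,2]>40)&(np.hypot(xx-q[0],yy-q[1])<30)
  n,l,s,c=cv2.connectedComponentsWithStats(k.astype(np.uint8));i=1+np.argmax(s[1:,4]);print(nm,q,s[i],c[i],ray(M,*c[i],25))
go(650,177,150,0)
```

```text
[ 202  101   20  150 2176] [208.9 180.7] ((211.5, 175.5), (149.0, 19.0), 90.0) [575.9  -6.6  44. ] [array([570.7,  58.7]), array([586.7,  58.7]), array([581.9, -82.8]), array([563.3, -82.7])]
[ 230  127   45   95 4094] [252.2 173.3] ((252.0, 174.0), (94.0, 44.0), 90.0) [612.6  -5.3  44. ] [array([593.7,  37. ]), array([631.7,  36.9]), array([633.4, -51.8]), array([591.5, -51.7])]
[252 176]
top [173.5 156.9] [164 153   3   4   4] [164.8 154.5] [657.5 205.7  25. ]
scene [336.8 247.1] [333 240  16  21 261] [340.4 250.8] [660.6 187.5  25. ]
delta [184.4  38.6  -9.4] turn 1.571 | pos [611.4  -7.4 140.7] phi 90.0 tilt 0.16 q6 -0.05 F [-0.8  1.  -0.3] w 0.65 0.0 t 28.9
```

Emit:
step_arm --deltas '[[0.3,[5,1,-3],0.1],[0.3,[15,3,-6],0.22],[0.3,[30,7,-9],0.34],[0.3,[48,11,-9],0.46],[0.3,[66,15,-9],0.58],[0.3,[84,19,-9],0.7],[0.3,[102,23,-9],0.82],[0.3,[120,27,-9],0.94],[0.3,[138,31,-9],1.06],[0.3,[155,35,-9],1.18],[0.3,[170,38,-9],1.3],[0.3,[180,40,-9],1.42],[0.3,[185,41,-9],1.52],[0.3,[185,41,-9],1.57],[0.3,[185,41,-9],1.57],[0.3,[185,41,-9],1.57]]'

```text
clock: 30.23
position: [652.5, 177.3, 149.2]
tool_rot: [3.141, 0.004, -0.005]
ft_force: [-0.1, -0.2, 0.1]
grip_width: 0.698
grip_force: 0.0
```

Run:
```python
from h import *
np.set_printoptions(precision=1,suppress=True)
go(653,177,-20,0)
im,m=cap('wrist','w15.png');h=cv2.cvtColor(im,cv2.COLOR_BGR2HSV)
q=proj(m,[652,178,40])[0];print('q',q)
yy,xx=np.mgrid[:384,:512];near=np.hypot(xx-q[0],yy-q[1])<60
for nm,k in(('amber',(h[...,0]<14)&(h[...,1]>150)&(h[...,2]>30)),('dark',(h[...,2]<45)&(yy<235)),('hue',(h[...,0]<14)&(h[...,2]>30))):
  n,l,s,c=cv2.connectedComponentsWithStats((k&near).astype(np.uint8))
  for i in range(1,n):
    if s[i,4]>150:print(nm,s[i],c[i])
a=im[int(q[1])-60:int(q[1])+60:6,int(q[0])-48:int(q[0])+49:6]
for r in cv2.cvtColor(a,cv2.COLOR_BGR2HSV):print(' '.join('%3d/%3d/%3d'%tuple(v) for v in r))
```

```text
delta [  1.    0.1 169.2] turn 0.003 | pos [652.5 177.3 149.2] phi 0.1 tilt 0.2 q6 1.8 F [-0.1 -0.2  0.1] w 0.7 0.0 t 30.23
q [254.1 173.4]
amber [224 144  40  44 677] [243.5 161. ]
dark [229 162  29  30 679] [243.2 176.6]
hue [224 144  40  45 691] [243.6 161.1]
 17/117/170  17/117/170  17/115/171  17/117/170  17/118/173  18/115/171  17/115/173  17/116/172  17/113/173  18/118/169  18/116/169  17/113/173  17/118/171  17/118/173  17/115/175  17/116/172  18/118/173
 18/115/171  17/115/175  17/119/172  17/117/174  17/115/173  17/116/174  17/116/173  18/116/172  17/116/174  17/117/174  17/117/172  17/118/175  17/118/173  17/119/174  17/118/175  17/116/174  17/116/173
 18/116/169  18/116/170  17/116/167  17/116/171  17/120/168  17/115/171  17/116/172  18/117/170  17/112/171  17/116/172  17/119/172  17/116/171  17/119/172  17/116/173  17/117/172  17/117/172  18/118/173
 18/117/170  18/115/171  17/118/160  17/116/162  18/117/161  17/119/163  17/116/163  17/115/164  17/118/164  17/119/163  18/118/158  18/119/156  17/119/158  18/117/159  17/116/158  17/114/161  17/116/162
 17/116/147  17/117/1
[... 2542 characters left out ...]
/149  17/119/148  16/116/150  17/117/151  18/120/147  18/115/149  16/116/149  17/117/151
 18/116/160  17/117/164  17/119/161  18/116/160  17/120/161  17/116/161  17/115/164  17/112/164  17/120/162  17/116/162  17/114/164  17/117/164  17/118/164  18/119/161  17/114/165  17/117/163  17/116/160
 17/116/163  17/117/163  17/116/163  17/116/163  18/117/164  17/118/160  17/118/162  18/116/162  18/117/163  17/116/162  18/116/163  18/117/148  17/114/145  18/119/146  17/116/147  17/116/147  17/119/148
 18/115/162  18/120/162  17/117/163  18/117/150  17/116/149  18/118/151  17/115/153  17/119/148  17/118/149  18/116/147  18/120/147  18/118/149  17/116/150  17/117/150  17/115/148  17/120/149  17/114/152
```

Run:
```python
from h import *
from scipy.optimize import least_squares
np.set_printoptions(precision=1,suppress=True)
m=viewer.camera_model('wrist');t=np.linspace(0,6.283,90)
ring=lambda x,y,r,z:np.c_[x+r*np.cos(t),y+r*np.sin(t),0*t+z]
def f(v):
  p=proj(m,np.r_[ring(*v,19,0),ring(*v,19,46)]);return [p[:,0].min()-224,p[:,0].max()-264,p[:,1].min()-144]
r=least_squares(f,[652,180],diff_step=1e-4);print(r.x,r.fun)
for z in(75,85):print(proj(m,[*r.x,z])[0])
go(*r.x,-12,0)
```

```text
[653.1 187.1] [-0.8  0.8  0. ]
[243. 184.]
[242.6 187.8]
delta [  0.8 -10.1 161.6] turn 0.002 | pos [652.7 177.1 149.6] phi 0.1 tilt 0.16 q6 1.8 F [ 0.1 -0.2  0.7] w 0.7 0.0 t 30.28
```

The bottle is at (653,187), and the scene view agrees. Grasping its straight body.

Emit:
step_arm --deltas '[[0.3,[0,-4,0],0],[0.3,[0.5,-9,5],0],[0.3,[0.5,-10,20],0],[0.3,[0.5,-10,45],0],[0.3,[0.5,-10,75],0],[0.3,[0.5,-10,105],0],[0.3,[0.5,-10,130],0],[0.3,[0.5,-10,148],0],[0.3,[0.5,-10,157],0],[0.3,[0.5,-10,161],0],[0.3,[0.5,-10,161],0],[0.3,[0.5,-10,161],0]]' --grip_force 35

```text
clock: 31.28
position: [655.2, 187.8, -8.5]
tool_rot: [-3.141, -0.001, -0.003]
ft_force: [-0.7, 0.1, -0.1]
grip_width: 0.701
grip_force: 0.0
```

Emit:
step_arm --deltas '[[0.45,[0,0,0],0],[0.55,[0,0,0],0],[0.65,[0,0,0],0],[0.75,[0,0,0],0],[0.75,[0,0,0],0],[0.75,[0,0,0],0]]'

```text
clock: 31.78
position: [655.9, 187.8, -7.4]
tool_rot: [-3.141, -0.001, -0.006]
ft_force: [-0.0, -0.8, 5.6]
grip_width: 0.428
grip_force: 35.7
```

Emit:
step_arm --deltas '[[0.75,[0,0,-4],0],[0.75,[0,0,-12],0],[0.75,[0,0,-28],0],[0.75,[0,0,-48],0],[0.75,[0,0,-68],0],[0.75,[1,6,-82],0],[0.75,[3,18,-92],0],[0.75,[6,38,-98],0],[0.75,[10,60,-98],0],[0.75,[14,84,-98],0],[0.75,[18,108,-98],0],[0.75,[22,130,-98],0],[0.75,[24,145,-98],0],[0.75,[25,152,-98],0],[0.75,[25,152.5,-98],0],[0.75,[25,152.5,-98],0],[0.75,[25,152.5,-98],0]]'

```text
clock: 33.2
position: [679.0, 35.9, 88.2]
tool_rot: [-3.141, -0.002, 0.001]
ft_force: [0.7, -0.3, -1.0]
grip_width: 0.421
grip_force: 35.2
```

Run:
```python
from h import *
np.set_printoptions(precision=1,suppress=True)
go(681,35.3,-3,0)
im,m=cap('wrist','w16.png');h=cv2.cvtColor(im,cv2.COLOR_BGR2HSV)
# far rim corners of tray three as predicted, and local grey segmentation
for l in((67.5,85),(67.5,-85)):print('pred',proj(m,[644.3+l[0],-7.3+l[1],20])[0])
k=(h[...,1]<60)&(h[...,2]>60);k=cv2.morphologyEx(k.astype(np.uint8),cv2.MORPH_OPEN,np.ones((3,3)))
n,l,s,c=cv2.connectedComponentsWithStats(k)
for i in range(1,n):
  if s[i,4]>400:print(s[i],c[i])
a=(h[...,0]<15)&(h[...,1]>170)&(h[...,2]>30)
n,l,s,c=cv2.connectedComponentsWithStats(a.astype(np.uint8))
for i in range(1,n):
  if s[i,4]>200:print('amber',s[i],c[i])
```

```text
delta [ 2.1  0.7 91.2] turn 0.001 | pos [679.   35.9  88.2] phi 0.1 tilt 0.04 q6 1.59 F [ 0.7 -0.3 -1. ] w 0.42 35.2 t 33.2
pred [201.5 146.9]
pred [420.  147.1]
[  193   146   229   148 18352] [318.1 194.4]
[   0  286   69   94 4087] [ 27.  326.5]
[ 480  286   32   98 1721] [500.4 343.1]
amber [ 214  209   81   85 2800] [253.  251.3]
```

Emit:
step_arm --deltas '[[0.75,[0.5,0.5,8],0],[0.75,[1,0.5,25],0],[0.75,[1,0.5,45],0],[0.75,[1,0.5,62],0],[0.75,[1,0.5,74],0],[0.75,[1,0.5,82],0],[0.75,[1,0.5,87],0],[0.75,[1,0.5,90],0],[0.75,[1,0.5,91],0],[0.75,[1,0.5,91],0]]'

```text
clock: 34.08
position: [680.9, 34.6, -2.0]
tool_rot: [-3.142, -0.001, -0.002]
ft_force: [0.2, -0.1, -1.4]
grip_width: 0.428
grip_force: 35.2
```

Emit:
step_arm --deltas '[[0.75,[0,0,1],0],[0.75,[0,0,2],0],[0.75,[0,0,2],0]]'

```text
clock: 34.33
position: [681.3, 34.4, -3.4]
tool_rot: [-3.142, -0.001, -0.003]
ft_force: [0.2, -0.6, 2.6]
grip_width: 0.425
grip_force: 35.5
```

Contact. Releasing and rising, then on to the beaker.

Emit:
step_arm --deltas '[[0.6,[0,0,0],0],[0.5,[0,0,0],0],[0.4,[0,0,0],0],[0.3,[0,0,0],0],[0.3,[0,0,0],0],[0.3,[0,0,-8],0],[0.3,[0,0,-25],0],[0.3,[0,0,-50],0],[0.3,[0,0,-80],0],[0.3,[0,0,-110],0],[0.3,[0,0,-135],0],[0.3,[0,0,-148],0],[0.3,[0,0,-150],0],[0.3,[0,0,-150],0]]'

```text
clock: 35.5
position: [680.9, 34.5, 146.4]
tool_rot: [-3.142, -0.001, -0.003]
ft_force: [-0.2, 0.2, 0.7]
grip_width: 0.701
grip_force: 0.0
```

```bash
cat >> h.py <<'E'
from scipy.optimize import least_squares
t=np.linspace(0,6.283,90)
ring=lambda x,y,r,z:np.c_[x+r*np.cos(t),y+r*np.sin(t),0*t+z]
E
python3 - <<'E'
from h import *
np.set_printoptions(precision=1,suppress=True)
go(448.7,-11,140,0)
im,m=cap('wrist','w17.png');h=cv2.cvtColor(im,cv2.COLOR_BGR2HSV)
a=(h[...,0]<15)&(h[...,1]>150)&(h[...,2]>30)
n,l,s,c=cv2.connectedComponentsWithStats(a.astype(np.uint8))
for i in range(1,n):
  if s[i,4]>200:print('amber',s[i],c[i]);b=s[i]
f=lambda v:(lambda p:[p[:,0].min()-b[0],p[:,0].max()-b[0]-b[2],p[:,1].min()-b[1]])(proj(m,np.r_[ring(*v,19,4),ring(*v,19,50)]))
r=least_squares(f,[678,34],diff_step=1e-4);print(r.x,r.fun)
E
```

```text
delta [-232.2   45.3    5.9] turn 0.001 | pos [680.9  34.5 146.4] phi 0.0 tilt 0.12 q6 1.58 F [-0.2  0.2  0.7] w 0.7 0.0 t 35.5
amber [235 149  40  43 794] [253.6 165.6]
[678.1  34.5] [-1.2  1.2  0.1]
```

The bottle stands at (678,34.5), upright. On to the beaker.

Emit:
step_arm --deltas '[[0.2,[-8,2,0],0],[0.2,[-22,4,0],0],[0.2,[-45,9,0],0],[0.2,[-75,15,0],0],[0.2,[-105,20,0],0],[0.2,[-135,26,0],0],[0.2,[-165,32,0],0],[0.2,[-195,38,0],0],[0.2,[-217,42,0],0],[0.2,[-229,45,0],0],[0.2,[-232,45,0],0],[0.2,[-232,45,0],0],[0.2,[-232,45,0],0]]'

```text
clock: 36.63
position: [449.1, -10.6, 145.2]
tool_rot: [-3.141, -0.001, -0.001]
ft_force: [0.2, 0.3, 0.8]
grip_width: 0.796
grip_force: 0.0
```

Run:
```python
from h import *
np.set_printoptions(precision=1,suppress=True)
go(448.7,-11,-5,0)
im,m=cap('wrist','w18.png');h=cv2.cvtColor(im,cv2.COLOR_BGR2HSV)
q=proj(m,[448.7,-11,60])[0];yy,xx=np.mgrid[:384,:512]
k=(h[...,1]<85)&(np.hypot(xx-q[0],yy-q[1])<60)&(yy<236)
k=cv2.morphologyEx(k.astype(np.uint8),cv2.MORPH_OPEN,np.ones((3,3)))
n,l,s,c=cv2.connectedComponentsWithStats(k)
for i in range(1,n):
  if s[i,4]>200:print(s[i],c[i])
i=1+np.argmax(s[1:,4]);b=s[i]
f=lambda v:(lambda p:[p[:,0].min()-b[0],p[:,0].max()-b[0]-b[2],p[:,1].min()-b[1],p[:,1].max()-b[1]-b[3]])(proj(m,np.r_[ring(*v,22,0),ring(*v,22,60)]))
r=least_squares(f,[448,-11],diff_step=1e-3);print(r.x,r.fun)
```

```text
delta [ -0.5   0.4 150.2] turn 0.001 | pos [449.1 -10.6 145.2] phi 0.0 tilt 0.03 q6 1.49 F [0.2 0.3 0.8] w 0.8 0.0 t 36.63
[ 228  145   51   60 2395] [253.2 175.5]
[447.9  -9.3] [-0.   0.  -1.1  1. ]
```

Emit:
step_arm --deltas '[[0.2,[-1,-1,15],0],[0.2,[-2,-1,40],0],[0.2,[-2,-1,70],0],[0.2,[-2,-1,100],0],[0.2,[-2,-1,125],0],[0.2,[-2,-1,142],0],[0.2,[-2,-1,151],0],[0.2,[-2,-1,155],0],[0.2,[-2,-1,155],0],[0.2,[-2,-1,155],0],[0.4,[-2,-1,155],0],[0.5,[-2,-1,155],0],[0.6,[-2,-1,155],0],[0.7,[-2,-1,155],0],[0.7,[-2,-1,155],0],[0.7,[-2,-1,155],0]]' --grip_force 35

```text
clock: 38.02
position: [447.9, -9.7, -8.1]
tool_rot: [3.142, 0.001, 0.005]
ft_force: [-0.5, 0.6, 5.6]
grip_width: 0.515
grip_force: 35.7
```

Emit:
step_arm --deltas '[[0.7,[0,0,-4],0],[0.7,[0,0,-14],0],[0.7,[0,0,-32],0],[0.7,[0,0,-55],0],[0.7,[0,0,-78],0],[0.7,[6,1,-95],0],[0.7,[18,3,-105],0],[0.7,[40,7,-108],0],[0.7,[68,12,-108],0],[0.7,[98,17,-108],0],[0.7,[128,22,-108],0],[0.7,[158,27,-108],0],[0.7,[186,32,-108],0],[0.7,[210,36,-108],0],[0.7,[225,39,-108],0],[0.7,[231,39.5,-108],0],[0.7,[231,39.5,-108],0],[0.7,[231,39.5,-108],0],[0.7,[231,39.5,-108],0]]'

```text
clock: 39.6
position: [675.9, -48.7, 98.3]
tool_rot: [-3.141, -0.001, 0.002]
ft_force: [0.2, -0.8, -1.9]
grip_width: 0.511
grip_force: 35.8
```

Run:
```python
from h import *
go(678.8,-49.3,-4,0)
```

```text
delta [  3.1   0.6 102.2] turn 0.001 | pos [675.9 -48.7  98.3] phi 0.1 tilt 0.09 q6 1.46 F [ 0.2 -0.8 -1.9] w 0.51 35.8 t 39.6
```

Emit:
step_arm --deltas '[[0.7,[1,0.6,8],0],[0.7,[2,0.6,28],0],[0.7,[2,0.6,50],0],[0.7,[2,0.6,70],0],[0.7,[2,0.6,84],0],[0.7,[2,0.6,93],0],[0.7,[2,0.6,98],0],[0.7,[2,0.6,101],0],[0.7,[2,0.6,101.5],0],[0.7,[2,0.6,101.5],0]]'

```text
clock: 40.43
position: [680.2, -49.7, -2.2]
tool_rot: [3.141, 0.001, 0.002]
ft_force: [-0.4, 0.4, -0.2]
grip_width: 0.513
grip_force: 35.8
```

Emit:
step_arm --deltas '[[0.7,[0,0,1],0],[0.7,[0,0,1.5],0],[0.7,[0,0,1.5],0]]'

```text
clock: 40.68
position: [679.9, -49.6, -3.9]
tool_rot: [3.141, 0.001, 0.002]
ft_force: [-1.5, -0.5, -0.2]
grip_width: 0.509
grip_force: 35.9
```

Emit:
step_arm --deltas '[[0.7,[0,0,0.7],0],[0.7,[0,0,1.2],0],[0.7,[0,0,1.2],0]]'

```text
clock: 40.93
position: [680.0, -49.7, -4.0]
tool_rot: [3.141, 0.001, 0.002]
ft_force: [-3.7, 0.6, 7.1]
grip_width: 0.513
grip_force: 36.4
```

Emit:
step_arm --deltas '[[0.6,[0,0,-0.5],0],[0.5,[0,0,-0.5],0],[0.4,[0,0,-0.5],0],[0.3,[0,0,-0.5],0],[0.3,[0,0,-0.5],0],[0.3,[0,0,-8],0],[0.3,[0,0,-25],0],[0.3,[0,0,-50],0],[0.3,[0,0,-80],0],[0.3,[0,0,-110],0],[0.3,[0,0,-140],0],[0.3,[0,0,-160],0],[0.3,[0,0,-165],0],[0.3,[0,0,-165],0]]'

```text
clock: 42.1
position: [681.1, -49.8, 162.1]
tool_rot: [3.141, 0.001, 0.008]
ft_force: [0.2, -0.1, 0.3]
grip_width: 0.7
grip_force: 0.0
```

Run:
```python
from h import *
np.set_printoptions(precision=1,suppress=True)
go(520,310,160,14)
im,m=cap('wrist','w19.png');h=cv2.cvtColor(im,cv2.COLOR_BGR2HSV)
# beaker: project expected outline, compare edge response for shifts
g=cv2.GaussianBlur(cv2.cvtColor(im,cv2.COLOR_BGR2GRAY),(3,3),0).astype(float);e=np.hypot(cv2.Sobel(g,6,1,0),cv2.Sobel(g,6,0,1))
best=[]
for z in(64,):
 for dx in np.arange(-10,10.5,1):
  for dy in np.arange(-10,10.5,1):
   sc=0
   for r in(22,19):
    p=proj(m,ring(679+dx,-49.5+dy,r,z)).round().astype(int);p=p[(p[:,0]>0)&(p[:,0]<512)&(p[:,1]>0)&(p[:,1]<384)];sc+=e[p[:,1],p[:,0]].mean()
   best.append((sc,679+dx,-49.5+dy))
print(sorted(best)[-4:])
s,ms=cap('scene','s19.png')
h=cv2.cvtColor(s,cv2.COLOR_BGR2HSV)
# jar white lid in scene
q=proj(ms,[520.5,311.5,56])[0].astype(int);print('jar lid px',q,s[q[1]-4:q[1]+8:2,q[0]-8:q[0]+9:4].mean(2).astype(int).tolist())
t0,mt=cap('top','t19.png');q=proj(mt,[520,311.5,56])[0].astype(int);print(q,t0[q[1]-12:q[1]+13:3,q[0]-12:q[0]+13:3].mean(2).astype(int).tolist())
```

```text
delta [-160.8 -359.9    1.1] turn -0.244 | pos [681.1 -49.8 162.1] phi 0.0 tilt 0.29 q6 1.46 F [ 0.2 -0.1  0.3] w 0.7 0.0 t 42.1
[(np.float64(257.4198656744352), np.float64(681.0), np.float64(-49.5)), (np.float64(279.85143958879246), np.float64(680.0), np.float64(-49.5)), (np.float64(292.6108733010515), np.float64(681.0), np.float64(-48.5)), (np.float64(306.166900342005), np.float64(680.0), np.float64(-48.5))]
jar lid px [393 210] [[42, 93, 162, 152, 139], [60, 174, 178, 178, 149], [110, 177, 178, 179, 176], [129, 172, 178, 179, 180], [106, 118, 175, 178, 164], [97, 86, 104, 143, 116]]
[126 197] [[126, 127, 127, 128, 129, 128, 129, 133, 140], [129, 130, 129, 132, 143, 112, 76, 94, 128], [147, 110, 96, 116, 161, 134, 154, 155, 152], [130, 153, 160, 167, 164, 166, 113, 64, 99], [151, 150, 168, 165, 167, 164, 143, 71, 97], [152, 151, 159, 166, 166, 167, 89, 73, 100], [153, 151, 150, 157, 165, 100, 78, 101, 105], [153, 151, 149, 150, 150, 152, 152, 152, 151], [129, 151, 152, 151, 143, 99, 102, 131, 152]]
```

The rim fit puts the beaker upright at (680,-48.5). The jar lid shows where expected in both fixed cameras. Handing in.

```bash
python3 -c "
from h import *
print(ctrl.close_job())"
```

```text
the job is handed in; nothing more can be done
None
```

The job is handed in at about 42 s on the robot's clock: plate and jar are in tray_two, and prism, dropper bottle and beaker in tray_three. The first grasp of the plate missed because the real fingertips sit about 36 mm behind the reported TCP, and the final positions were checked by code because the picture allowance had run out.

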